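# Hold the funnel's sprung slide gate half open on a dust-extraction manifold

## Robot

A 6-joint arm with a two-finger parallel gripper is mounted at the origin on the work surface. World frame = base frame: x ahead of the robot, y to its left, z up, the work surface at z = 0. Lengths are in m, angles in rad, forces in N, time in s.
With the tool pointing down it reaches from about 0.35 to 0.875 m from the base axis. Payload 4.2 kg.
Tool frame: the origin (TCP) lies between the finger pads; the fingertips stand 11 mm ahead of it and the grasp point (between the pads) lies 8 mm behind it; x points along the fingers, y is the direction in which the jaws open and shut, and the axes are right-handed (so a half turn about x gives the same grasp; the last joint's range is limited). The gripper opens to 87 mm and grips with 3 to 60 N. Pads are 19 mm wide; open, the fingers measure 117 mm over their backs; the gripper's body (75 mm by 190 mm) begins 51 mm behind the grasp point.
Start: joints at [1.4, 0.385, 0.008, 0, -1.194, -0.259], TCP at [0.26, 0.568, 0.234] pointing down, gripper open.
Joint ranges: [-3.14, 3.14], [-1.21, 2.06], [-1.07, 1.41], [-3.16, 2.05], [-2.99, -0.16], [-3.1, 3.1]. Speed limits (rad/s): [2.79, 2.79, 3.14, 3.14, 3.14, 3.14].

## Interface

Orientations are given as a 3x3 rotation matrix whose columns are the frame's x, y, z axes.
In Python, from plant import manip gives the robot as it stands. The module is installed in compiled form; this text tells all that it offers.
- The arm moves only by the tool play_rows, never from a script. Its arguments are lists of equal length, an entry for each row: "delta_rot": the turn, a rotation vector about the tool's x, y, z in degrees, a list of three; "slide": the shift along the tool's x, y, z in cm, a list of three; "fingers": the opening, from -1 (shut) to 1 (fully open). In form: {"delta_rot": [[wx, wy, wz], ...], "slide": [[tx, ty, tz], ...], "fingers": [fingers, ...]}. A call has exactly 10 rows; each row is the pose to reach, as a shift and turn from the pose measured when the call began, along the tool's axes at that moment; what a row does not reach only later rows make up. A row lasts 1/8 s, in which the tool goes at most 62.5 mm and 10.7 degrees, less where a joint would pass 70% of its speed; a pose out of reach is approached as far as the arm can. A call with a gripper value outside its range is refused whole. The fingers move at their own pace and stop on an object; "squeeze" is the grip in N (left out, the last holds). Time passes only in rows, so rows that repeat a pose let the fingers close, or fill a call up. It gives the time, the measured TCP pose, the force and the opening at its end, in the units of the state.
- manip.sense(): the state, without advancing time (a new reading comes with each control period).
- manip.get_image(name): name is "scene" or "top" or "wrist"; returns the picture (384x512x3 uint8, red, green, blue); there is no depth.
- manip.get_calibration(name): a dict with "fx", "fy", "cx", "cy" (pixels), "distortion" ([k1, k2, p1, p2, k3] as OpenCV has them; the pictures are not rectified), "view" (4x4, takes a point from world to camera coordinates). Camera axes: x right, y down, z forward; pixel columns grow to the right and rows downward; lengths in m; the calibration is good to about 2 mm. A picture is of the moment at which its call begins: read the wrist's pose just before it. get_calibration takes no time and is no camera call; for the wrist camera it gives the pose at the moment of the call.
- manip.hand_in(): hands the job in, once; it reports no verdict.
The state is a dict: "time_s": time; "joint_positions": joint angles; "joint_vel": joint speeds; "effort": joint torques, N m; "ee_pos": TCP position; "eef_rot": TCP orientation; "wrist_force": force on the tool from outside, world axes, zero at the start; "moment": the same for the moment, N m; "width": opening from 0.0 (shut) to 1.0 (fully open).
Only numpy, scipy, OpenCV 4.12 (cv2) and the standard library are available. Lean on these libraries where they do the work, as an engineer would, in place of code of your own. Each camera call takes 0.05 s, during which the arm holds its last target.

## Task

The dust-extraction manifold on the bench has three inlets, each shut by a sprung slide gate with an upright pull tab; one inlet carries the open pick-up funnel and the other two are blanked off. Pull the gate of the inlet with the funnel out to half open by its tab and keep holding it there against its spring: you finish while still holding the tab, with the gate at rest half open. Keep the other two gates shut and do not push the loose things on the bench and manifold about.

Things in the scene. Friction and masses are not known exactly. Their poses are not given: they have to be found in the camera images.
- manifold: Dust-extraction manifold screwed to the bench: grey steel box 205 (x) x 420 (y) x 90 mm high, a motor drum along its far side. Origin on the bench below the middle inlet; box x -75 to +130 mm. x points from the front (tabs, robot's side) to the motor, y along the inlets, z up. Inlets at y +130, 0, -130 mm, each a 100 mm square cover plate, top at z 103, 62 mm bore, slide gate below.
- inlet_left (a point): Centre of an inlet, on the top of its cover plate, 103 mm above the bench: the left one (+y side of the manifold), at x 0 of the manifold.
- inlet_mid (a point): Centre of an inlet, on the top of its cover plate, 103 mm above the bench: the middle one, at x 0 of the manifold.
- inlet_right (a point): Centre of an inlet, on the top of its cover plate, 103 mm above the bench: the right one (-y side), at x 0 of the manifold.
- funnel: Open pick-up funnel of bare sheet steel fastened on one of the three inlets (which one varies): 76 mm wide at the foot, 100 mm at the mouth, 60 mm tall, its mouth 163 mm above the bench; one looks down through it onto the gate. Origin at the centre of its foot. It does not come off.
- blank_1: Flat round blanking cover of bare steel, 84 mm wide, 10 mm thick with a small nut on top (16 mm in all), fastened on one of the other inlets. Origin at the centre of its underside.
- blank_2: The same as blank_1, on the remaining inlet.
- gate_left (a joint): Slide gate of the left inlet (+y side): flat steel plate 74 mm wide, top 96 mm above the bench, sliding level along the manifold's -x (towards the robot). Value in m: 0 shut, 0.070 fully open, 0.035 half open (plate's edge across the middle of the bore). A spring pulls it shut: 4.5 N when shut, about 10 N at half, 15 N fully open; it snaps shut when let go.
- tab_left (a point): Upright black pull tab on the gate of the left inlet (+y side): 12 mm thick (manifold x), 32 mm wide (y), 60 mm tall. This point is the centre of its foot, 96 mm above the bench (top at 156 mm), 130 mm in front of the inlet's centre (manifold -x) when shut; moves with the gate. 74 mm free between tab and cover plate when shut.
- gate_mid (a joint): Slide gate of the middle inlet: flat steel plate 74 mm wide, top 96 mm above the bench, sliding level along the manifold's -x (towards the robot). Value in m: 0 shut, 0.070 fully open, 0.035 half open (plate's edge across the middle of the bore). A spring pulls it shut: 4.5 N when shut, about 10 N at half, 15 N fully open; it snaps shut when let go.
- tab_mid (a point): Upright black pull tab on the gate of the middle inlet: 12 mm thick (manifold x), 32 mm wide (y), 60 mm tall. This point is the centre of its foot, 96 mm above the bench (top at 156 mm), 130 mm in front of the inlet's centre (manifold -x) when shut; moves with the gate. 74 mm free between tab and cover plate when shut.
- gate_right (a joint): Slide gate of the right inlet (-y side): flat steel plate 74 mm wide, top 96 mm above the bench, sliding level along the manifold's -x (towards the robot). Value in m: 0 shut, 0.070 fully open, 0.035 half open (plate's edge across the middle of the bore). A spring pulls it shut: 4.5 N when shut, about 10 N at half, 15 N fully open; it snaps shut when let go.
- tab_right (a point): Upright black pull tab on the gate of the right inlet (-y side): 12 mm thick (manifold x), 32 mm wide (y), 60 mm tall. This point is the centre of its foot, 96 mm above the bench (top at 156 mm), 130 mm in front of the inlet's centre (manifold -x) when shut; moves with the gate. 74 mm free between tab and cover plate when shut.
- insert_small: Bystander: square black plastic insert tray of screws, 55 x 55 x 55 mm, loose on the bench near the front of the manifold. Origin under its centre.
- insert_long: Bystander: black plastic insert tray of brass screws, 70 x 110 x 50 mm, loose on the bench. Origin under its centre.
- driver: Bystander: screwdriver, 200 mm long, lying loose on the bench in front of the manifold. Origin under its middle.
- tin: Bystander: small steel tin, 44 mm wide, 45 mm tall, standing loose on the manifold's top behind the inlets. Origin under its centre.
- hammer: Bystander: hammer, 280 mm long, lying loose on the bench. Origin under its middle.
- offcut: Bystander: wood offcut, 140 x 40 x 30 mm, loose on the bench. Origin under its centre.
- glue: Bystander: white glue bottle, 60 mm wide, 170 mm tall, standing loose on the bench. Origin under its centre.

How it is judged:
By the outcome, as a careful person would: the job done as asked, in the order asked, and still so for the second after the job is handed in, while the arm keeps its last pose, push and grip.
It also fails if it takes over 29 s, if anything falls off the work surface, if the arm or the gripper's body presses on something with over 40 N, if the wrist force passes 120 N, or if a joint passes its speed limit or range.

## Working session

There is one attempt and no reset: what is moved stays moved. The work goes in short steps, Python scripts to look and compute and a tool call to move; the robot and the scene stay as the last step left them, time stands still between calls to the robot, and variables do not carry over. Pictures are saved under pics/ and viewed, and the job is handed in when it is done.

Besides the shell and the picture viewer there is one more tool, called as name(argument=value, ...) on one line, values as JSON. play_rows: Moves the arm, as the interface text tells. Its arguments: {"type":"object","properties":{"delta_rot":{"type":"array","items":{"type":"array","items":{"type":"number"}}},"slide":{"type":"array","items":{"type":"array","items":{"type":"number"}}},"fingers":{"type":"array","items":{"type":"number"}},"squeeze":{"type":"number"}},"required":["delta_rot","slide","fingers"]}

```bash
mkdir -p pics; python3 - <<'E'
from plant import manip
import cv2, pickle
s=manip.sense();print(s)
for n in ("scene","top"):
    im=manip.get_image(n);cv2.imwrite(f"pics/{n}0.png",im[:,:,::-1]);c=manip.get_calibration(n);print(n,c)
E
```

```text
{'time_s': 0.0, 'joint_positions': array([ 1.39963287e+00,  3.85532939e-01,  6.64131725e-03, -5.47720042e-04,
       -1.19401935e+00, -2.58595666e-01]), 'joint_vel': array([ 0.0007852 ,  0.00065636, -0.00016005,  0.00012272,  0.00080487,
        0.00017308]), 'effort': array([ 1.12160615e-03, -3.90666068e+01,  1.87403083e+01,  4.21996325e+00,
        1.09042719e-02, -1.83983293e-04]), 'ee_pos': array([0.26013718, 0.56764506, 0.23247268]), 'eef_rot': array([[-8.62034603e-04, -4.16834579e-01, -9.08981953e-01],
       [-1.99694547e-03, -9.08979761e-01,  4.16835467e-01],
       [-9.99997635e-01,  2.17451399e-03, -4.88239163e-05]]), 'wrist_force': array([0.12882972, 0.11306854, 0.21277881]), 'moment': array([-0.0121818 , -0.04529705, -0.00803583]), 'width': 0.999559999030243}
scene {'fx': 436.2387393198067, 'fy': 436.2387393198067, 'cx': 254.65022570789375, 'cy': 183.37178298258993, 'distortion': array([-0.14536106,  0.        ,  0.        ,  0.        ,  0.        ]), 'view': array([[ 0.75950271,  0.65042528, -0.01012877, -0.36563324],
       [ 0.47760884, -0.56814065, -0.67015371, -0.22508234],
       [-0.44163948,  0.50414597, -0.74215322,  1.56859871],
       [ 0.        ,  0.        ,  0.        ,  1.        ]])}
top {'fx': 485.621708969816, 'fy': 485.621708969816, 'cx': 253.17820284893202, 'cy': 193.47152465305803, 'distortion': array([-0.1843767,  0.       ,  0.       ,  0.       ,  0.       ]), 'view': array([[ 0.01092692, -0.99991893,  0.00653759, -0.06914213],
       [-0.98737477, -0.0118226 , -0.15795979,  0.5550151 ],
       [ 0.15802427, -0.00472904, -0.9874239 ,  1.44254565],
       [ 0.        ,  0.        ,  0.        ,  1.        ]])}
```

View pics/scene0.png

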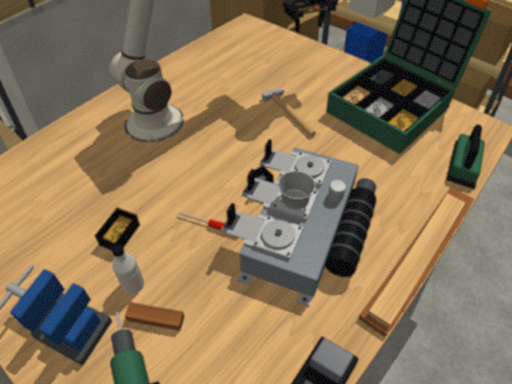

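View pics/top0.png

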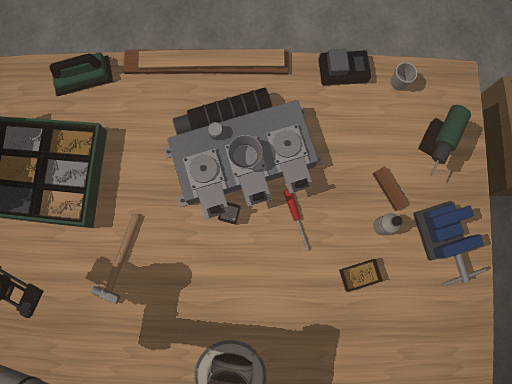

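```bash
python3 - <<'E'
import cv2
a=cv2.imread("pics/scene0.png")[125:305,170:390];cv2.imwrite("pics/s_z.png",cv2.resize(a,None,fx=3.3,fy=3.3,interpolation=cv2.INTER_CUBIC))
a=cv2.imread("pics/top0.png")[80:230,155:335];cv2.imwrite("pics/t_z.png",cv2.resize(a,None,fx=4,fy=4,interpolation=cv2.INTER_CUBIC))
E
```

```text
(no output)
```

View pics/s_z.png

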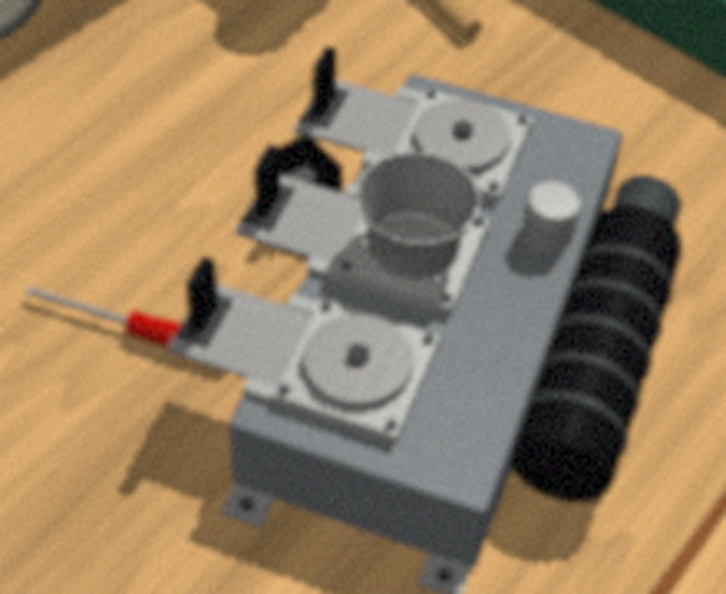

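View pics/t_z.png

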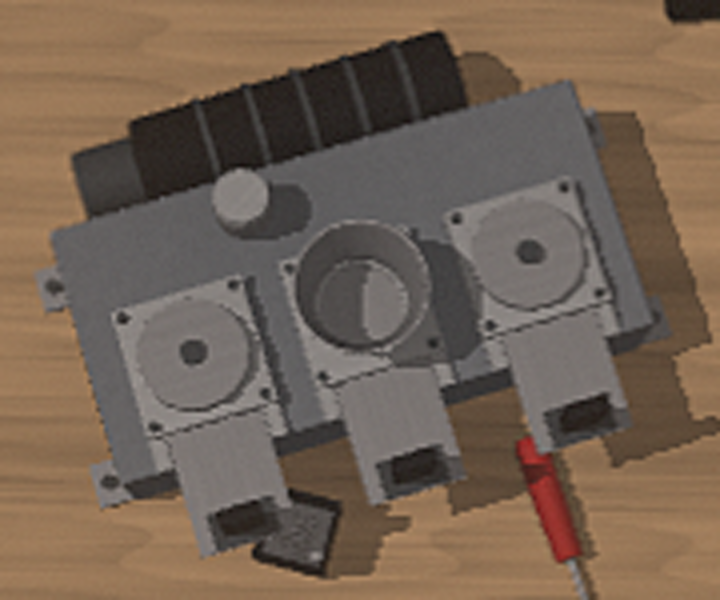

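```bash
cat > h.py <<'E'
import numpy as np,cv2
from plant import manip
def proj(c,P):
    V=c["view"];K=np.array([[c["fx"],0,c["cx"]],[0,c["fy"],c["cy"]],[0,0,1]])
    return cv2.projectPoints(np.asarray(P,float).reshape(-1,1,3),cv2.Rodrigues(V[:3,:3])[0],V[:3,3],K,c["distortion"])[0][:,0]
def man(p,P):
    x,y,t,z=p;c,s=np.cos(t),np.sin(t);P=np.asarray(P,float)
    return np.c_[x+c*P[:,0]-s*P[:,1],y+s*P[:,0]+c*P[:,1],P[:,2]+z]
E
cat > fit.py <<'E'
from h import *
from scipy.optimize import least_squares
L=[([0,-.13,.119],"top",530,250),([0,.13,.119],"top",193,350),([.13,.21,.09],"top",52,232),([.13,-.21,.09],"top",570,82),
([0,.13,.119],"scene",463,129),([0,-.13,.119],"scene",357,354),([.13,.21,.09],"scene",622,132),([.13,-.21,.09],"scene",487,512),
([-.13,.13,.156],"scene",325,52),([-.13,-.13,.156],"scene",204,264)]
C={n:manip.get_calibration(n) for n in("top","scene")}
def px(n,u,v):
    s,o=(4,(155,80)) if n=="top" else (3.3,(170,125))
    return np.array([(u+.5)/s-.5+o[0],(v+.5)/s-.5+o[1]])
def res(p):
    W=man(p,[l[0] for l in L]);return np.concatenate([proj(C[l[1]],w)[0]-px(*l[1:]) for l,w in zip(L,W)])
r=least_squares(res,[.6,0,.28,0],loss="soft_l1")
print(r.x);print(res(r.x).reshape(-1,2).round(1))
np.save("p.npy",r.x)
print(man(r.x,[[-.13,.13,.096],[-.13,0,.096],[-.13,-.13,.096],[0,0,.163]]))
# overlay
for n in C:
    im=cv2.imread(f"pics/{n}0.png")
    def line(P,col=(0,255,0)):
        q=proj(C[n],man(r.x,P));cv2.polylines(im,[np.round(q*16).astype(int)],True,col,1,cv2.LINE_AA,4)
    line([[-.075,-.21,.09],[.13,-.21,.09],[.13,.21,.09],[-.075,.21,.09]])
    for y in(.13,0,-.13):
        for z in(.096,.156): line([[-.136,y-.016,z],[-.124,y-.016,z],[-.124,y+.016,z],[-.136,y+.016,z]],(0,255,255))
        line([[-.05,y-.05,.103],[.05,y-.05,.103],[.05,y+.05,.103],[-.05,y+.05,.103]],(255,0,0))
    a=np.linspace(0,6.28,40);line(np.c_[.05*np.cos(a),.05*np.sin(a),0*a+.163],(0,0,255))
    im=im[80:230,155:335] if n=="top" else im[125:305,170:390]
    cv2.imwrite(f"pics/{n}_ov.png",cv2.resize(im,None,fx=3.4,fy=3.3,interpolation=cv2.INTER_CUBIC))
x=cv2.imread("pics/top_ov.png");
E
python3 fit.py
```

```text
[ 6.58269124e-01 -3.69226335e-02  3.10651793e-01 -2.24430475e-04]
[[-0.3  0.4]
 [-0.2  0.6]
 [-1.  -0.1]
 [ 0.6 -1.2]
 [ 0.1 -0.8]
 [ 0.3 -0.7]
 [ 0.8 -0.6]
 [-0.5  0.5]
 [ 0.1  1.4]
 [-1.2  2. ]]
[[ 0.49475333  0.04711655  0.09577557]
 [ 0.53449163 -0.07666094  0.09577557]
 [ 0.57422994 -0.20043843  0.09577557]
 [ 0.65826912 -0.03692263  0.16277557]]
```

View pics/top_ov.png

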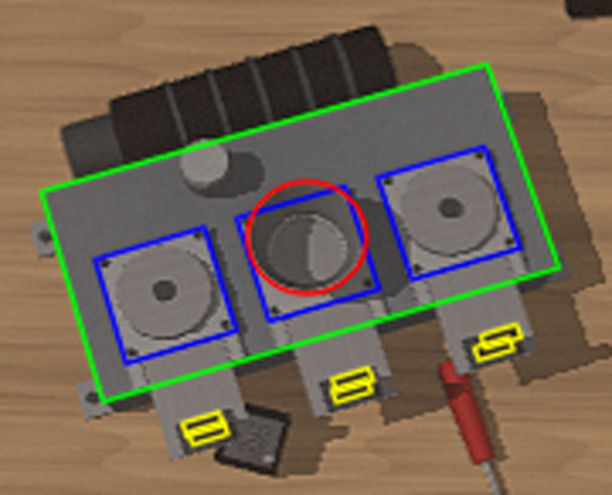

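View pics/scene_ov.png

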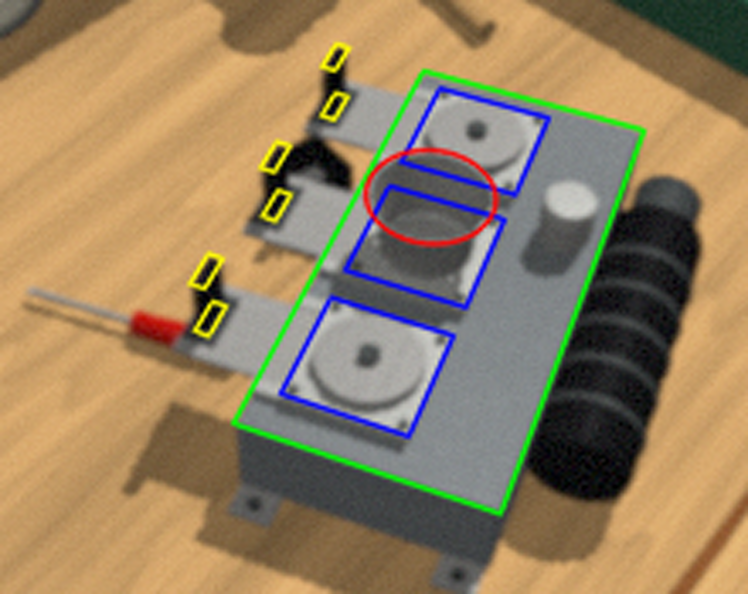

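```bash
cat > go.py <<'E'
from h import *
import sys
from scipy.spatial.transform import Rotation as R
# target in manifold x,y (of TCP), world z
mx,my,z=map(float,sys.argv[1:4])
p=np.load("p.npy");s=manip.sense();t=p[2]
T=man([*p[:3],0],[[mx,my,z]])[0]
y=-np.array([np.cos(t),np.sin(t),0]);x=np.array([0,0,-1.]);Rt=np.c_[x,y,np.cross(x,y)]
M=s["eef_rot"]
print("t",s["time_s"],"tcp",s["ee_pos"].round(4),"F",s["wrist_force"].round(1),"w",s["width"])
print("target",T.round(4),"slide cm",(M.T@(T-s["ee_pos"])*100).round(2),"rot",np.degrees(R.from_matrix(M.T@Rt).as_rotvec()).round(2))
print("joints",s["joint_positions"].round(2))
E
python3 go.py -0.13 0 0.26
```

```text
t 0.1 tcp [0.2602 0.5677 0.2326] F [-0.4 -0.7 -0.1] w 0.9999314125794357
target [ 0.5345 -0.0767  0.26  ] slide cm [ -2.65  47.14 -51.79] rot [47.57 -0.05 -0.1 ]
joints [ 1.4   0.39  0.01 -0.   -1.19 -0.26]
```

play_rows(delta_rot=[[4,0,0],[8,0,0],[12,0,0],[16,0,0],[20,0,0],[24,0,0],[28,0,0],[32,0,0],[36,0,0],[40,0,0]], slide=[[-2.6,3,-3.3],[-2.6,7,-7.7],[-2.6,11,-12],[-2.6,15,-16.5],[-2.6,19,-21],[-2.6,23,-25.3],[-2.6,27,-29.6],[-2.6,31,-34],[-2.6,34,-37.3],[-2.6,36,-39.5]], fingers=[1,1,1,1,1,1,1,1,1,1], squeeze=40)

```text
time_s: 1.35
ee_pos: [0.4693, 0.0738, 0.259]
eef_rot: [[-0.002, -0.905, -0.425], [-0.002, -0.425, 0.905], [-1.0, 0.002, -0.001]]
wrist_force: [-0.4, 0.5, -0.3]
width: 0.999
```

```bash
python3 go.py -0.13 0 0.26
```

```text
t 1.35 tcp [0.4693 0.0738 0.259 ] F [-0.4  0.5 -0.3] w 0.9990767334583908
target [ 0.5345 -0.0767  0.26  ] slide cm [ -0.08   0.49 -16.39] rot [ 7.32 -0.08 -0.12]
joints [ 0.5   0.11 -0.3   0.   -1.16 -0.06]
```

play_rows(delta_rot=[[2,0,0],[4,0,0],[6,0,0],[7.3,-0.1,-0.1],[7.3,-0.1,-0.1],[7.3,-0.1,-0.1],[7.3,-0.1,-0.1],[7.3,-0.1,-0.1],[7.3,-0.1,-0.1],[7.3,-0.1,-0.1]], slide=[[-0.1,0.2,-4],[-0.1,0.4,-8],[-0.1,0.5,-12],[-0.1,0.5,-15],[-0.1,0.5,-16.4],[-0.1,0.5,-16.4],[-0.1,0.5,-16.4],[-0.1,0.5,-16.4],[-0.1,0.5,-16.4],[-0.1,0.5,-16.4]], fingers=[1,1,1,1,1,1,1,1,1,1])

```text
time_s: 2.6
ee_pos: [0.5344, -0.0764, 0.2603]
eef_rot: [[-0.0, -0.952, -0.307], [0.0, -0.307, 0.952], [-1.0, 0.0, 0.0]]
wrist_force: [-0.8, -0.4, 0.0]
width: 1.002
```

```bash
python3 go.py -0.13 0 0.26; python3 - <<'E'
from h import *
c=manip.get_calibration("wrist");im=manip.get_image("wrist")[:,:,::-1].copy()
cv2.imwrite("pics/w1raw.png",im)
p=np.load("p.npy")
for z in(.096,.156):
    q=proj(c,man(p,[[-.136,-.016,z],[-.124,-.016,z],[-.124,.016,z],[-.136,.016,z]]))
    print(q.round(1).tolist())
    cv2.polylines(im,[np.round(q*16).astype(int)],True,(0,255,255) if z<.1 else (0,0,255),1,cv2.LINE_AA,4)
cv2.imwrite("pics/w1.png",cv2.resize(im,None,fx=1.5,fy=1.5))
E
```

```text
t 2.6 tcp [ 0.5344 -0.0764  0.2603] F [-0.8 -0.4  0. ] w 1.0016124230949792
target [ 0.5345 -0.0767  0.26  ] slide cm [ 0.03 -0.   -0.03] rot [ 0.06  0.02 -0.01]
joints [ 0.16  0.22 -0.16 -0.   -1.19  0.15]
[[262.7, 159.1], [250.8, 159.1], [250.9, 189.4], [262.5, 189.4]]
[[263.8, 173.0], [249.4, 173.0], [249.5, 209.3], [263.5, 209.3]]
```

View pics/w1.png

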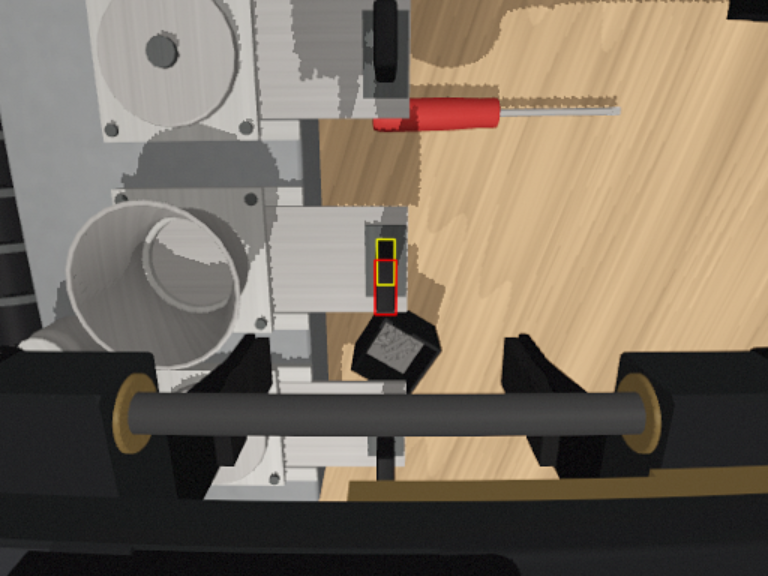

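play_rows(delta_rot=[[0,0,0],[0,0,0],[0,0,0],[0,0,0],[0,0,0],[0,0,0],[0,0,0],[0,0,0],[0,0,0],[0,0,0]], slide=[[2,0,0],[4,0,0],[6,0,0],[8,0,0],[10,0,0],[11.5,0,0],[12.6,0,0],[13.3,0,0],[13.8,0,0],[13.8,0,0]], fingers=[1,1,1,1,1,1,1,1,1,1])

```text
time_s: 3.9
ee_pos: [0.5344, -0.0765, 0.1222]
eef_rot: [[-0.0, -0.952, -0.307], [0.0, -0.307, 0.952], [-1.0, 0.0, 0.0]]
wrist_force: [0.7, -0.2, 0.3]
width: 1.001
```

```bash
python3 go.py -0.13 0 0.122; python3 - <<'E'
from h import *
im=manip.get_image("scene")[:,:,::-1];w=manip.get_image("wrist")[:,:,::-1]
a=cv2.resize(im[100:280,150:390],(512,384),interpolation=cv2.INTER_CUBIC)
cv2.imwrite("pics/2.png",cv2.resize(np.vstack([a,w]),None,fx=.78,fy=.78))
E
```

```text
t 3.9 tcp [ 0.5344 -0.0765  0.1222] F [ 0.7 -0.2  0.3] w 1.0006693252128902
target [ 0.5345 -0.0767  0.122 ] slide cm [ 0.02 -0.01 -0.02] rot [ 0.05  0.02 -0.02]
joints [ 0.16  0.35 -0.35 -0.   -0.87  0.15]
```

View pics/2.png

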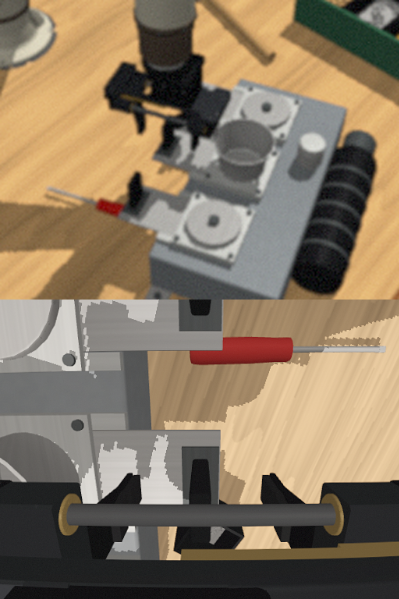

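The fingers straddle the middle tab, which sits between the pads in the wrist view at about (200,480), with no contact force. Next I close the gripper.

play_rows(delta_rot=[[0,0,0],[0,0,0],[0,0,0],[0,0,0],[0,0,0],[0,0,0],[0,0,0],[0,0,0],[0,0,0],[0,0,0]], slide=[[0,0,0],[0,0,0],[0,0,0],[0,0,0],[0,0,0],[0,0,0],[0,0,0],[0,0,0],[0,0,0],[0,0,0]], fingers=[-1,-1,-1,-1,-1,-1,-1,-1,-1,-1], squeeze=45)

```text
time_s: 5.25
ee_pos: [0.5351, -0.0763, 0.1227]
eef_rot: [[0.001, -0.952, -0.307], [0.0, -0.307, 0.952], [-1.0, -0.001, -0.0]]
wrist_force: [0.7, 0.1, -1.8]
width: 0.137
```

```bash
python3 go.py -0.165 0 0.122
```

```text
t 5.25 tcp [ 0.5351 -0.0763  0.1227] F [ 0.7  0.1 -1.8] w 0.13735410627165967
target [ 0.5012 -0.0874  0.122 ] slide cm [ 0.07  3.57 -0.01] rot [ 0.07 -0.    0.08]
joints [ 0.16  0.35 -0.35 -0.   -0.87  0.15]
```

play_rows(delta_rot=[[0,0,0],[0,0,0],[0,0,0],[0,0,0],[0,0,0],[0,0,0],[0,0,0],[0,0,0],[0,0,0],[0,0,0]], slide=[[0,0.4,0],[0,0.9,0],[0,1.4,0],[0,1.9,0],[0,2.4,0],[0,2.9,0],[0,3.3,0],[0,3.5,0],[0,3.5,0],[0,3.5,0]], fingers=[-1,-1,-1,-1,-1,-1,-1,-1,-1,-1])

```text
time_s: 6.5
ee_pos: [0.504, -0.0863, 0.1227]
eef_rot: [[0.006, -0.952, -0.308], [0.001, -0.308, 0.952], [-1.0, -0.006, -0.001]]
wrist_force: [8.6, 1.8, -5.1]
width: 0.136
```

```bash
python3 go.py -0.165 0 0.122; python3 - <<'E'
from h import *
s=manip.sense();p=np.load("p.npy")
d=s["ee_pos"]-np.array([.5351,-.0763,.1227]);print("travel along -x",-(d[0]*np.cos(p[2])+d[1]*np.sin(p[2])))
t=manip.get_image("top")[:,:,::-1].copy();im=manip.get_image("scene")[:,:,::-1];w=manip.get_image("wrist")[:,:,::-1]
cv2.imwrite("pics/top3.png",t);cv2.imwrite("pics/w3.png",w)
a=cv2.resize(im[100:280,150:390],(512,384),interpolation=cv2.INTER_CUBIC)
b=cv2.resize(t[80:230,155:335],(512,384),interpolation=cv2.INTER_CUBIC)
cv2.imwrite("pics/3.png",cv2.resize(np.vstack([np.hstack([a,b]),np.hstack([w,w*0])]),None,fx=.78,fy=.78))
E
```

```text
t 6.5 tcp [ 0.504  -0.0863  0.1227] F [ 8.6  1.8 -5.1] w 0.1360171269648306
target [ 0.5012 -0.0874  0.122 ] slide cm [ 0.07  0.3  -0.01] rot [ 0.11 -0.05  0.33]
joints [ 0.15  0.31 -0.42 -0.   -0.84  0.16]
travel along -x 0.032651279696365644
```

View pics/3.png

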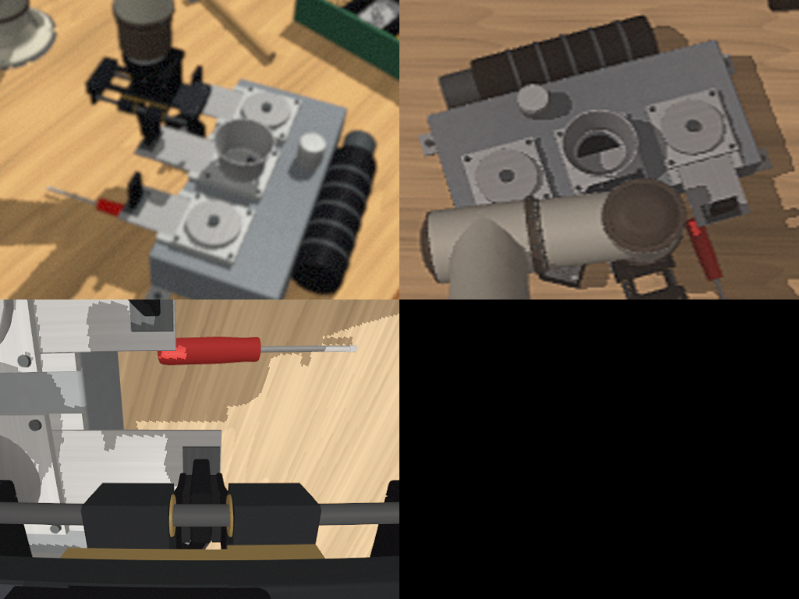

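play_rows(delta_rot=[[0,0,0],[0,0,0],[0,0,0],[0,0,0],[0,0,0],[0,0,0],[0,0,0],[0,0,0],[0,0,0],[0,0,0]], slide=[[0,0.25,0],[0,0.35,0],[0,0.45,0],[0,0.45,0],[0,0.45,0],[0,0.45,0],[0,0.45,0],[0,0.45,0],[0,0.45,0],[0,0.45,0]], fingers=[-1,-1,-1,-1,-1,-1,-1,-1,-1,-1])

```text
time_s: 7.9
ee_pos: [0.502, -0.087, 0.1227]
eef_rot: [[0.01, -0.951, -0.308], [0.001, -0.308, 0.951], [-1.0, -0.01, -0.002]]
wrist_force: [9.2, 1.8, -4.9]
width: 0.138
```

```bash
python3 go.py -0.165 0 0.122; python3 - <<'E'
from h import *
s=manip.sense();p=np.load("p.npy")
g=s["ee_pos"]-.008*s["eef_rot"][:,0]
d=g-np.array([.5351,-.0763,.1307]);print("travel along -x",-(d[0]*np.cos(p[2])+d[1]*np.sin(p[2])),g)
t=manip.get_image("top")[:,:,::-1].copy();ct=manip.get_calibration("top")
cw=manip.get_calibration("wrist");w=manip.get_image("wrist")[:,:,::-1].copy()
cv2.imwrite("pics/top4raw.png",t);cv2.imwrite("pics/w4raw.png",w)
# wrist overlay: gate front corner lines; gate plate end relative to right gate end
def tr(im,c,P,col): 
    cv2.polylines(im,[np.round(proj(c,man(p,P))*16).astype(int)],False,col,1,cv2.LINE_AA,4)
for x,col in((-.165,(0,255,0)),):
    tr(w,cw,[[x-.006,-.016,.156],[x+.006,-.016,.156],[x+.006,-.016,.096],[x-.006,-.016,.096],[x-.006,-.016,.156]],col)
t2=t.copy()
tr(t2,ct,[[0,-.031,.096],[0,.031,.096]],(0,255,0))
tr(t2,ct,[[.031*np.cos(a),.031*np.sin(a),.103] for a in np.linspace(0,6.3,40)],(0,0,255))
f=lambda i:cv2.resize(i[95:185,190:310],(400,300),interpolation=cv2.INTER_CUBIC)
g=lambda i:cv2.resize(i,(400,300))
cv2.imwrite("pics/4.png",np.vstack([np.hstack([f(t),f(t2)]),np.hstack([g(w),cv2.resize(w[160:384,150:400],(400,300))])]))
E
```

```text
t 7.9 tcp [ 0.502  -0.087   0.1227] F [ 9.2  1.8 -4.9] w 0.13773372566917247
target [ 0.5012 -0.0874  0.122 ] slide cm [ 0.07  0.09 -0.01] rot [ 0.15 -0.09  0.54]
joints [ 0.15  0.3  -0.43  0.   -0.83  0.17]
travel along -x 0.03491505319751697 [ 0.50187421 -0.08702901  0.13066823]
```

View pics/4.png

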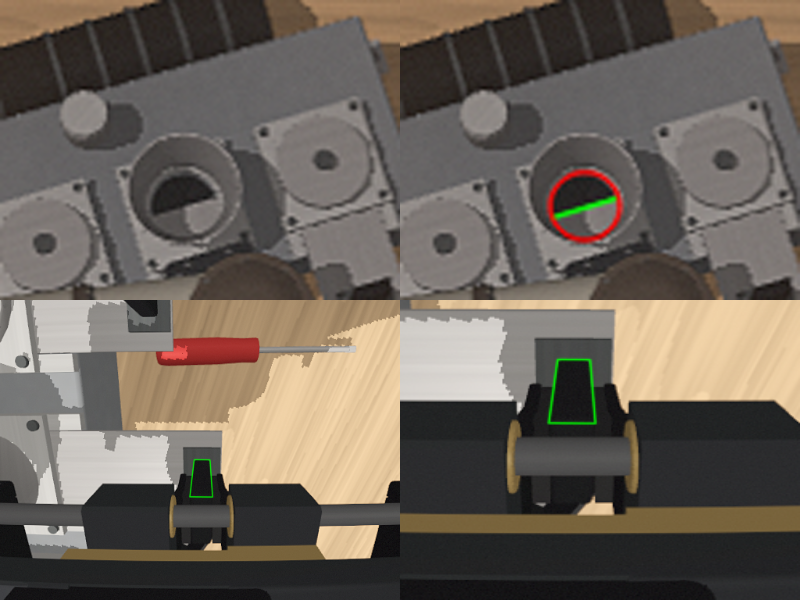

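```bash
python3 - <<'E'
from h import *
p=np.load("p.npy")
for i in range(12):
    n="scene" if i<11 else "top"
    im=manip.get_image(n)
    if i in(0,5,10):
        s=manip.sense();g=s["ee_pos"]-.008*s["eef_rot"][:,0];d=g-np.array([.5351,-.0763,.1307])
        print(s["time_s"],-(d[0]*np.cos(p[2])+d[1]*np.sin(p[2])),abs(s["joint_vel"]).max(),s["wrist_force"].round(1),s["width"])
        sc=im
cv2.imwrite("pics/5.png",cv2.resize(np.hstack([sc[100:300,90:390],im[80:280,150:450]])[:,:,::-1],None,fx=1.33,fy=2)[:, :])
E
```

```text
8.05 0.034904549914066114 0.0012658018420967383 [10.3  1.9 -5.2] 0.13723015660206914
8.3 0.03493613153095139 0.001039337773467378 [ 9.2  2.  -5.1] 0.13632966504021402
8.55 0.03493428703090853 0.0018121352935364964 [ 9.9  3.9 -5.4] 0.1347670661883028
```

View pics/5.png

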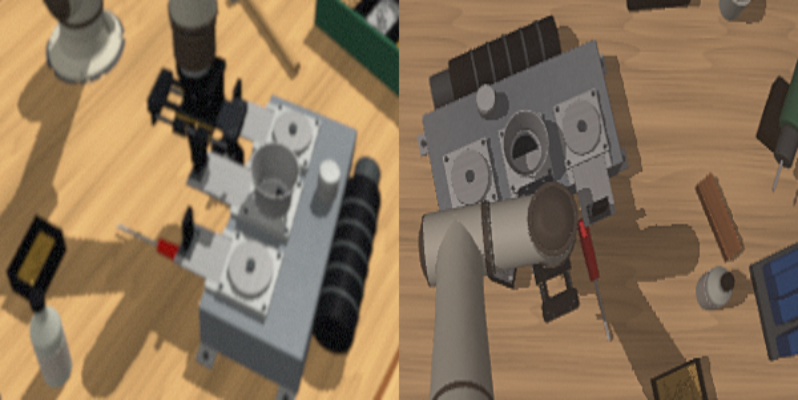

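```bash
python3 -c "
from plant import manip
print(manip.hand_in(), manip.sense()['time_s'])"
```

```text
the job is handed in; nothing more can be done
the job is handed in; nothing more can be done
```

The funnel is on the middle inlet. I gripped that gate's tab (45 N set), pulled it out to half open, and handed in while still holding it, at about 8.6 s on the clock.

**Half open:** the gripper had travelled 34.9 mm against the 35 mm wanted. In the top picture the gate's edge lies across the middle of the bore. The first pull stopped short at 32.7 mm, because the arm gives slightly under the spring, so I made one small correction.

**At rest:** over the last 0.5 s before handing in, the gate stayed put within 0.05 mm. The pull was steady at about 10 N, as expected for half open. The finger opening was 11.9 mm, matching the tab's 12 mm thickness. The tool is tilted by about 0.5° under the load.

**Other gates and loose things:** the right gate is shut and no loose thing looks moved in the final pictures. The left gate's tab and most of `insert_small` are hidden by the arm. The visible part of the left gate looks shut, and the gripper stayed well clear of both. No check failed or disagreed.

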